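Set up the sweet-shop counter display

TASK

Set up the counter display: fit the wooden step over the two pins of the display board until it lies flat, and stand the long, low carton upright in the middle of the step, lengthwise along it. Stand the other two cartons upright on the board, each centred in an outlined place beside an end of the step and turned as the outline runs: the one of shorter length on the service bell's side, the tall one on the cash tin's side. Leave the brass weight standing where it is.

Things in the scene. Friction and masses are not known exactly. Their poses are not given: they have to be found in the camera images.
- board: Fixed light wooden board, 150 (x) x 340 (y) x 12 mm thick. Origin: centre of underside; z up. Two steel pins at x = 0, y = +-45 mm: 10 mm thick, 21 mm tall above the board's top, top 7 mm tapered to 4 mm. Two flat dark outlines, 123 mm (x) by 43 mm (y), centred at x = 0, y = +-115 mm: places of the end cartons, whose length goes along the board's x.
- step: Loose brown wooden block, 56 (x) x 130 (y) x 30 mm high, about 0.16 kg. Origin: centre of underside; z up, y along its length. Two 14 mm holes go right through vertically at x = 0, y = +-45 mm; they go over the board's pins with 2 mm play all round, either way round. Seated, its underside lies on the board's top, 12 mm above the counter.
- carton_low: Loose long, low printed carton, 35 (x) x 120 (y) x 50 mm high; the longest and lowest of the three; about 0.06 kg. Origin: centre of its underside; z up, y along its length, x across its thickness.
- carton_tall: Loose tall printed carton, 30 (x) x 110 (y) x 65 mm high; about 0.06 kg. Origin: centre of its underside; z up, y along its length, x across its thickness.
- carton_short: Loose printed carton of short length, 28 (x) x 85 (y) x 60 mm high; about 0.06 kg. Origin: centre of its underside; z up, y along its length, x across its thickness.
- bell: Service bell: round dome with a push button on a black foot, 79 mm in diameter, 64 mm high, fixed on the counter beyond one end of the display board (left or right differs). Origin: centre of its underside.
- tin: Closed dark cash tin, 120 (x) x 156 (y) x 54 mm high, fixed on the counter beyond the other end of the display board. Origin: centre of its underside.
- weight: Brass scale weight with a knob, 38 mm in diameter, 34 mm high, 0.5 kg, standing loose among the cartons; not part of the display. Origin: centre of its underside.

How it is judged:
By the outcome, as a careful person would: the job done as asked, in the order asked, and still so for the second after the job is handed in, with the robot touching nothing.
It also fails if it takes over 120 s, if anything falls off the work surface, if the arm or the gripper's body presses on something with over 40 N, if the wrist force passes 120 N, or if a joint passes its speed limit or range.

ROBOT

A 6-joint arm with a two-finger parallel gripper is mounted at the origin on a cart in front of the work surface, level with it; the furniture and walls round the work are solid. World frame = base frame: x ahead of the robot, y to its left, z up, the work surface at z = 0. Lengths are in m, angles in rad, forces in N, time in s.
With the tool pointing down it reaches from about 0.275 to 0.875 m from the base axis. Payload 12.5 kg.
Tool frame: the origin (TCP) lies on the centre line of the jaws, within the pads' length; the fingertips stand r.finger_overhang ahead of it and the grasp point (between the pads) lies 3 mm ahead of it (r.finger_overhang is the distance from the TCP to the fingertips, in m); z points along the fingers, y is the line along which they close (so a half turn about z gives the same grasp; the last joint's range is limited). The gripper opens to 85 mm and grips with 20 to 120 N. Pads are 22 mm wide; open, the fingers measure 114 mm over their backs; the gripper's body (76 mm by 85 mm) begins 54 mm behind the grasp point. The pads swing forward as they close: fully open they stand 13 mm farther back than shut.
Start: joints at [-1.428, 0.351, 1.652, -0, 1.139, -0.085], TCP at [0.124, -0.536, 0.253] pointing down, gripper open.
Joint ranges: [-2.75, 2.75], [-0.79, 2.1], [0.01, 2.65], [-1.57, 4.71], [0.07, 3.14], [-2.87, 2.87]. Speed limits (rad/s): [2.22, 2.22, 2.79, 3.14, 3.14, 3.14].

INTERFACE

Orientations are given as a unit quaternion [x, y, z, w].
In Python, from cell import r, optics gives the robot as it stands. The module is installed in compiled form; this text tells all that it offers. Calls block until the motion is done:
- r.move_to(position, orientation): joint-space move of the TCP to a pose.
- r.move_linear(position, rot=None, vel=0.15): straight line of the TCP; rot=None keeps the orientation; vel is the mean speed in m/s.
- r.set_joints(angles): joint-space move.
- r.set_gripper(opening, squeeze=None): opening from 0.0 (shut) to 1.0 (fully open); squeeze is the grip in N (None keeps the last); returns when the fingers have stopped.
- r.sleep(seconds).
- r.inverse_kinematics(position, orientation): joint angles nearest the present ones, or None.
- optics.get_image(name): name is "scene" or "side" or "wrist"; returns a dict with "pixels" (480x640x3 uint8, red, green, blue), "depth" (480x640 float32, m along the optical axis (not along the pixel's ray), 0 where there is no reading), "fx", "fy", "cx", "cy" (pixels), "D" ([k1, k2, p1, p2, k3] as OpenCV has them; the pictures are not rectified), "camera_from_world" (4x4, takes a point from world to camera coordinates); the wrist camera has in their place "mount" (4x4, takes a point from camera to tool coordinates, whose origin is the TCP and whose axes are the flange's). Camera axes: x right, y down, z forward; pixel columns grow to the right and rows downward; lengths in m; the calibration is good to about 2 mm. A picture is of the moment at which its call begins: read the wrist's pose just before it.
A pose or a line that the arm cannot do raises r.PlanningError and nothing moves.
- r.hand_in(): hands the job in; it is judged then, once.
Readings, each from a call of its own:
- r.current_t(): time.
- r.current_q(): joint angles.
- r.current_qvel(): joint speeds.
- r.current_effort(): joint torques, N m.
- r.current_tool_pos(): TCP position.
- r.current_ee_rot(): TCP orientation.
- r.current_contact_force(): force on the tool from outside, world axes, zero at the start.
- r.current_torque(): the same for the moment, N m.
- r.current_opening(): opening from 0.0 (shut) to 1.0 (fully open).
- r.current_finger_force(): force on a finger pad.
Only numpy, scipy, OpenCV 4.12 (cv2) and the standard library are available. Lean on these libraries where they do the work, as an engineer would, in place of code of your own. Each camera call takes 0.05 s, during which the arm holds its last target. There are 200 camera calls.

## Working session

There is one attempt and no reset: what is moved stays moved. The work goes in short steps, each a Python script; the robot and the scene stay as the last script left them, time stands still between calls to the robot, and variables do not carry over. Pictures are saved under pics/ and viewed, at most 14 in all, crops included, and the job is handed in when it is done.

```bash
mkdir -p pics; ls; python3 - <<'E'
from cell import r, optics
import cv2, numpy as np
for n in ("scene","side","wrist"):
    d=optics.get_image(n); cv2.imwrite(f"pics/{n}0.png",d["pixels"][:,:,::-1]); np.savez(f"{n}0.npz",**d)
    print(n,d["fx"],d["fy"],d["cx"],d["cy"],d["D"],np.round(d.get("camera_from_world",d.get("mount")),3).tolist(),(d["depth"]>0).mean())
print(r.finger_overhang,r.current_t(),r.current_tool_pos(),r.current_ee_rot())
E
```

```text
pics
scene 591.4035723086349 591.4035723086349 325.6368657190916 240.40212641854544 [-0.17481784  0.          0.          0.          0.        ] [[-0.807, -0.59, -0.018, 0.438], [-0.435, 0.615, -0.658, 0.237], [0.399, -0.523, -0.753, 1.109], [0.0, 0.0, 0.0, 1.0]] 0.9955924479166667
side 465.1278134298313 465.1278134298313 315.86516024710306 236.65890812099522 [0.0095144 0.        0.        0.        0.       ] [[0.871, -0.492, 0.001, -0.453], [-0.314, -0.557, -0.769, 0.221], [0.379, 0.669, -0.639, 0.69], [0.0, 0.0, 0.0, 1.0]] 0.9958984375
wrist 393.8104207221751 393.8104207221751 317.03222992243815 237.47188309244845 [-0.04150994  0.          0.          0.          0.        ] [[-0.0, -0.947, -0.322, 0.083], [1.0, -0.0, 0.0, 0.0], [-0.0, -0.322, 0.947, -0.12], [0.0, 0.0, 0.0, 1.0]] 0.9959505208333334
0.022 0.15 [ 0.12419659 -0.53556181  0.25289806] [ 9.93519535e-01  1.13660635e-01 -2.66386111e-05 -4.39128654e-04]
```

View pics/scene0.png

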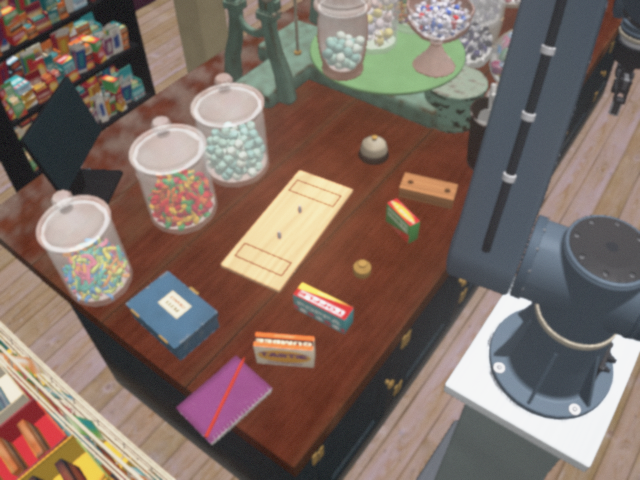

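View pics/side0.png

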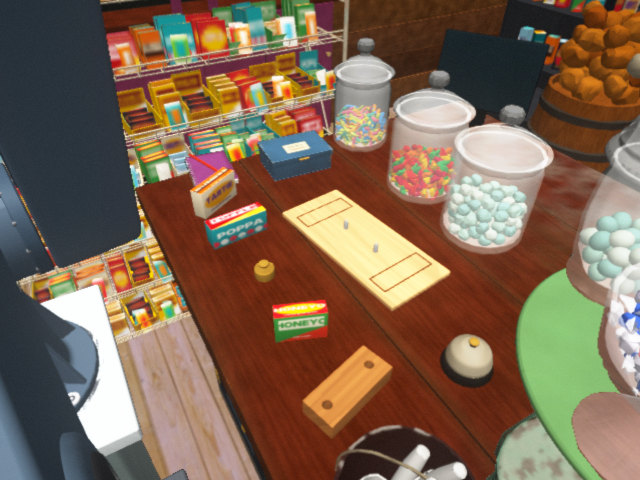

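The scene view shows the board at (288,230) with pins at (299,209) and (279,236), the step at (428,190), and the bell at (373,149). The tin is at (173,313), and the HONEYC, POPPA and TAFFY cartons are at (403,220), (323,306) and (284,349). The weight is at (362,267). The side view shows the same objects, and all the cartons are upright.

```bash
cat > h.py <<'E'
import numpy as np, cv2
from scipy.spatial.transform import Rotation as R
from cell import r, optics
def load(n): return dict(np.load(n,allow_pickle=True))
def K(d): return np.array([[d["fx"],0,d["cx"]],[0,d["fy"],d["cy"]],[0,0,1]],float)
def wfc(d):
    return d["wfc"] if "wfc" in d else np.linalg.inv(d["camera_from_world"])
def rays(d,px):
    u=cv2.undistortPoints(np.array(px,float).reshape(-1,1,2),K(d),np.array(d["D"],float)).reshape(-1,2)
    T=wfc(d); return T[:3,3], np.c_[u,np.ones(len(u))]@T[:3,:3].T
def onplane(d,px,z):
    o,v=rays(d,px); return o+v*((z-o[2])/v[:,2])[:,None]
def tri(d1,p1,d2,p2):
    o1,v1=rays(d1,p1); o2,v2=rays(d2,p2); out=[]
    for a,b in zip(v1,v2):
        s=np.linalg.lstsq(np.c_[a,-b],o2-o1,rcond=None)[0]
        A=o1+a*s[0];B=o2+b*s[1]; out.append(np.r_[(A+B)/2,np.linalg.norm(A-B)])
    return np.array(out)
def wrist(name):
    p=r.current_tool_pos(); q=r.current_ee_rot(); d=optics.get_image("wrist")
    T=np.eye(4);T[:3,:3]=R.from_quat(q).as_matrix();T[:3,3]=p
    d["wfc"]=T@d["mount"]; np.savez(name+".npz",**d); cv2.imwrite(f"pics/{name}.png",d["pixels"][:,:,::-1]); return d
def down(yaw):  # tool z down, tool x axis at angle yaw from world x
    return (R.from_euler('z',yaw)*R.from_euler('x',np.pi)).as_quat()
E
python3 - <<'E'
from h import *
np.set_printoptions(precision=3,suppress=True)
s,t=load("scene0.npz"),load("side0.npz")
A={"pinR":((299,207),(376,244)),"pinL":((279,233),(346,222)),"bell":((374,137),(474,341)),"weight":((362,262),(264,263))}
for k,(a,b) in A.items(): print(k,tri(s,[a],t,[b])[0])
# depth points: tops
def dp(d,u,v):
    o,r_=rays(d,[(u,v)]); return (o+r_*d["depth"][v,u])[0]
for k,a in {"step":(428,184),"honey":(404,212),"poppa":(325,295),"taffy":(285,338),"tin":(175,303),"boardc":(288,222)}.items(): print(k,dp(s,*a))
print(r.current_q())
E
```

```text
pinR [ 0.638 -0.027  0.029  0.   ]
pinL [0.625 0.061 0.028 0.   ]
bell [ 0.614 -0.305  0.061  0.002]
weight [0.427 0.027 0.032 0.002]
step [ 0.434 -0.265  0.029]
honey [ 0.418 -0.123  0.063]
poppa [0.433 0.151 0.051]
taffy [0.427 0.282 0.068]
tin [0.661 0.342 0.054]
boardc [0.639 0.013 0.013]
[-1.428  0.351  1.652 -0.     1.139 -0.085]
```

```bash
python3 - <<'E'
from h import *
for n,y in (("wA",-0.12),("wB",0.12)):
    r.move_to([0.58,y,0.30],down(0)); wrist(n); print(r.current_t(),r.current_q().round(2))
E
```

```text
2.4083 [-0.28  0.39  1.48 -0.    1.27  1.29]
3.4083 [ 0.12  0.39  1.48 -0.    1.27  1.7 ]
```

View pics/wA.png

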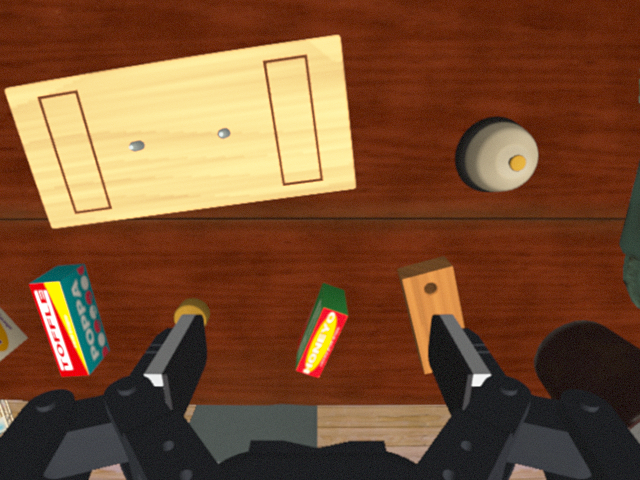

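View pics/wB.png

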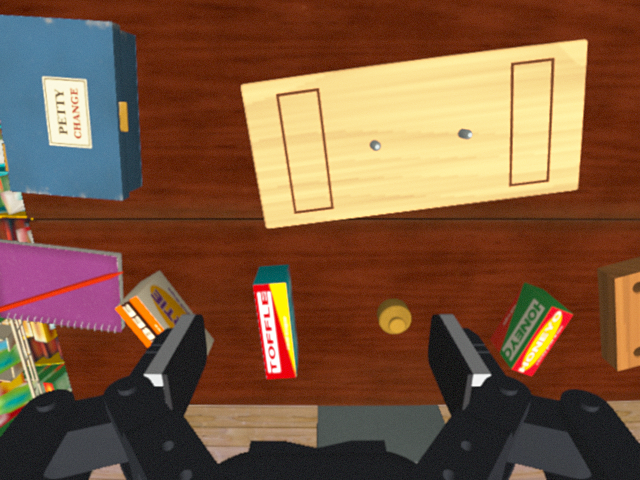

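The wrist views show the board outlined by pixels (5,88), (340,36), (355,188) and (52,228) in wA, with pins at (137,146) and (223,133). POPPA is at (72,320), HONEYC at (322,330), TAFFY at (165,305, wB) and the step at (432,315, wA). Image right is -y, so the bell is on the -y side and the tin on the +y side. The fingers hide some of the objects, so I'll take closer views of the row.

```bash
cat > m.py <<'E'
from h import *
np.set_printoptions(precision=4,suppress=True)
def topmask(d,c,h,rad=0.10,tol=0.006):
    v,u=np.mgrid[:480,:640]; o,ry=rays(d,np.c_[u.ravel(),v.ravel()])
    P=(o+ry*d["depth"].ravel()[:,None]).reshape(480,640,3)
    m=(abs(P[...,2]-h)<tol)&(np.hypot(P[...,0]-c[0],P[...,1]-c[1])<rad)&(d["depth"]>0)
    m=cv2.morphologyEx(m.astype(np.uint8),cv2.MORPH_OPEN,np.ones((3,3)))
    cs,_=cv2.findContours(m,cv2.RETR_EXTERNAL,cv2.CHAIN_APPROX_NONE)
    return max(cs,key=cv2.contourArea)[:,0,:].astype(float)
def rect(d,cnt,h):
    P=onplane(d,cnt,h)[:,:2]
    c,s,_=cv2.minAreaRect((P*1000).astype(np.float32)); b=cv2.boxPoints((c,s,_))/1000
    e=[b[1]-b[0],b[2]-b[1]]; L=max(e,key=np.linalg.norm)
    yaw=np.arctan2(L[1],L[0])%np.pi  # direction of the long side
    return np.array(c)/1000,sorted(s),yaw
def height(d1,c1,d2,c2):
    # same plane height by two views: rect centroid pixels triangulated
    def cen(c): M=cv2.moments(c.astype(np.float32)); return (M["m10"]/M["m00"],M["m01"]/M["m00"])
    return tri(d1,[cen(c1)],d2,[cen(c2)])[0]
def meas(f1,f2,c,h,rad=0.10):
    d1,d2=load(f1+".npz"),load(f2+".npz"); a,b=topmask(d1,c,h,rad),topmask(d2,c,h,rad)
    return height(d1,a,d2,b),rect(d1,a,h),rect(d2,b,h)
E
python3 - <<'E'
from m import *
for n,y in (("v1",-0.28),("v2",-0.13),("v3",0.14),("v4",0.28)):
    r.move_to([0.43,y,0.25],down(0)); wrist(n)
print(r.current_t())
for k,f,c,h,rad in (("step",("v1","v2"),(.434,-.265),.030,.1),("honey",("v1","v2"),(.418,-.123),.060,.07),("poppa",("v3","v4"),(.433,.151),.050,.08),("taffy",("v3","v4"),(.427,.282),.065,.08),("board",("wA","wB"),(.635,.015),.012,.2)):
    try: print(k,*meas(*f,c,h,rad))
    except Exception as e: print(k,e)
# pins: grey dark blobs on the board, tops
for n in ("wA","wB"):
    d=load(n+".npz"); c=topmask(d,(.63,.017),.033,.08,.004); print(n)
    hsv=cv2.cvtColor(d["pixels"],cv2.COLOR_RGB2HSV); m=np.zeros((480,640),np.uint8)
    q=topmask(d,(.635,.015),.012,.2); cv2.fillPoly(m,[cv2.convexHull(q.astype(np.int32))],1)
    m&=(hsv[...,1]<60).astype(np.uint8)
    nn,_,st,ce=cv2.connectedComponentsWithStats(m)
    print([(s.tolist(),x.round(1).tolist()) for s,x in zip(st[1:],ce[1:]) if s[4]>15])
E
python3 -c "
import cv2,numpy as np
cv2.imwrite('pics/v.png',cv2.resize(np.vstack([np.hstack([cv2.imread(f'pics/v{i}.png') for i in (1,2)]),np.hstack([cv2.imread(f'pics/v{i}.png') for i in (3,4)])]),(800,600),interpolation=cv2.INTER_AREA))"
```

```text
7.5083
step [ 0.4318 -0.2574  0.0266  0.0001] (array([ 0.4279, -0.2587]), [56.26237487792969, 130.29872131347656], np.float32(0.28472412)) (array([ 0.4279, -0.2573]), [57.3376579284668, 131.24224853515625], np.float32(0.28369275))
honey [ 0.4225 -0.1258  0.0574  0.0002] (array([ 0.421 , -0.1265]), [29.296899795532227, 86.58009338378906], np.float32(2.7687802)) (array([ 0.4211, -0.1251]), [28.001333236694336, 85.14697265625], np.float32(2.7714543))
poppa [0.4313 0.1645 0.0458 0.0005] (array([0.4281, 0.1639]), [35.06254577636719, 119.90129089355469], np.float32(0.07514841)) (array([0.4278, 0.1655]), [36.272953033447266, 119.89205169677734], np.float32(0.07504865))
taffy [0.4287 0.2889 0.0619 0.    ] (array([0.427 , 0.2859]), [32.97492980957031, 109.80651092529297], np.float32(0.5352761)) (array([0.4266, 0.2872]), [30.402620315551758, 109.67215728759766], np.float32(0.5334871))
board [ 0.6353  0.0133 -0.0024  0.0006] (array([0.6308, 0.0157]), [149.01397705078125, 337.76214599609375], np.float32(1.6998032)) (array([0.6307, 0.0167]), [149.43936157226562, 337.9818420410156], np.float32(1.7000561))
wA
[([218, 129, 12, 9, 86], [223.5, 133.0]), ([129, 141, 15, 10, 115], [136.2, 145.6])]
wB
[([459, 129, 13, 10, 101], [465.0, 133.6]), ([370, 141, 11, 10, 76], [375.0, 145.1])]
```

View pics/v.png

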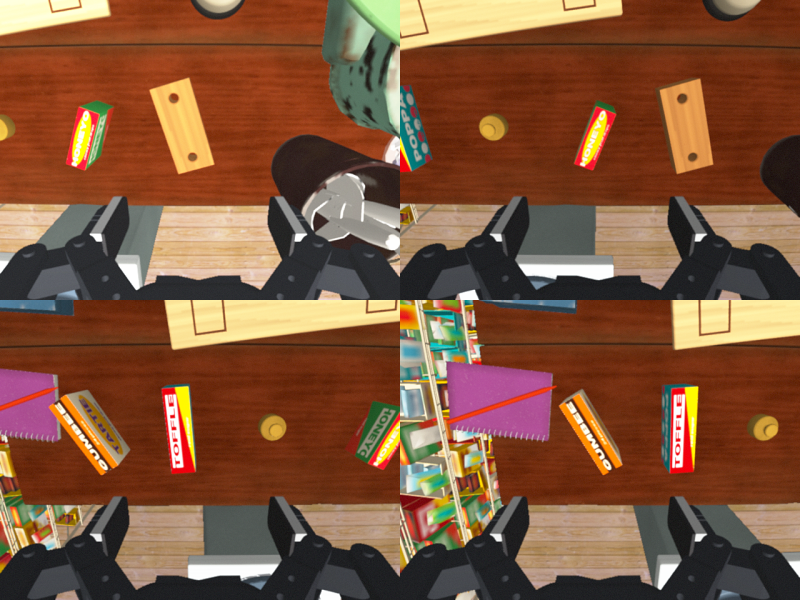

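All five objects match the stated sizes. The triangulated heights come out 3–4 mm low, which suggests a small wrist-camera bias. I'll take the board's second measurement at a different yaw to find that bias, then pick up the step.

```bash
python3 - <<'E'
from m import *
s=load("scene0.npz")
for k,(u,v) in {"jarT":(225,120),"jarTlow":(235,170),"jarR":(185,210)}.items():
    o,ry=rays(s,[(u,v)]); print(k,(o+ry*s["depth"][v,u])[0])
r.move_to([0.62,0.07,0.25],down(1.70)); d=wrist("b1"); print(r.current_t())
def pins(d):
    hsv=cv2.cvtColor(d["pixels"],cv2.COLOR_RGB2HSV); m=np.zeros((480,640),np.uint8)
    q=topmask(d,(.635,.015),.012,.2); cv2.fillPoly(m,[cv2.convexHull(q.astype(np.int32))],1)
    m&=(hsv[...,1]<60).astype(np.uint8)
    nn,_,st,ce=cv2.connectedComponentsWithStats(m)
    return [x for s,x in zip(st[1:],ce[1:]) if 40<s[4]<600]
p={}
for n in ("wA","wB","b1"):
    d=load(n+".npz"); c=pins(d); p[n]=onplane(d,c,.024)[:,:2]; print(n,np.round(c,1).tolist(),p[n].ravel(),p[n].mean(0))
d=load("b1.npz"); print(rect(d,topmask(d,(.635,.015),.012,.2),.012))
E
```

```text
jarT [ 0.824  -0.0141  0.2061]
jarTlow [ 0.8175 -0.0127  0.0615]
jarR [0.8038 0.163  0.0819]
9.4167
wA [[223.5, 133.0], [136.2, 145.6]] [ 0.6364 -0.0295  0.625   0.0589] [0.6307 0.0147]
wB [[465.0, 133.6], [375.0, 145.1]] [ 0.6365 -0.027   0.625   0.0613] [0.6308 0.0172]
b1 [[320.3, 209.8], [320.3, 297.7]] [ 0.6243  0.0619  0.6359 -0.0264] [0.6301 0.0178]
(array([0.6301, 0.0173]), [148.93557739257812, 337.32025146484375], np.float32(1.6998411))
```

View pics/b1.png

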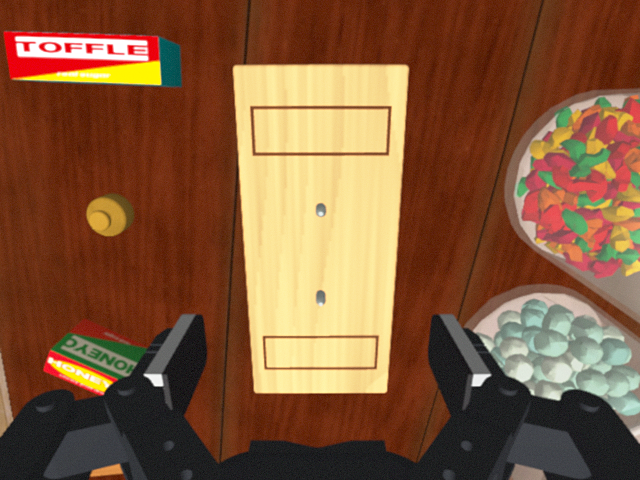

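The board's view shows the pins in line at column 320, rows 210 and 298, and the jars well clear of the work at x of about 0.80. The bias is about 1 mm. The board centre is (0.6304, 0.0165) with its y-axis at 1.700 rad. Next I pick the step.

```bash
cat >> h.py <<'E'
def F(): return np.round(r.current_contact_force(),1)
def pick(c,yaw,z,squeeze,lift=0.19,pre=1.0):
    r.set_gripper(pre); q=down(yaw)
    r.move_to([c[0],c[1],lift],q); r.move_linear([c[0],c[1],z],vel=.15)
    print("down",F()); r.set_gripper(0,squeeze)
    print("grip",r.current_opening(),r.current_finger_force()); r.move_linear([c[0],c[1],lift],vel=.2)
    print("lifted",r.current_opening(),r.current_finger_force(),F(),r.current_t())
C=np.array([.6304,.0165]);BY=np.array([np.cos(1.700),np.sin(1.700)]);BX=np.array([BY[1],-BY[0]])
E
python3 - <<'E'
from m import *
pick((.4279,-.258),.284,.027,50)
r.move_to([.55,-.1,.2],down(1.2)); r.move_to([*C,.16],down(1.700))
d=wrist("s1"); t=optics.get_image("side"); np.savez("sd1.npz",**t); cv2.imwrite("pics/s1.png",np.hstack([cv2.resize(x["pixels"],(400,300))[:,:,::-1] for x in (d,t)]))
print(r.current_t(),r.current_tool_pos())
E
```

```text
down [0.7 0.6 0.3]
grip 0.644140412531241 53.403223156929016
lifted 0.6445829926844031 52.940502762794495 [ 0.6 -0.2 -2.1] 13.675
15.2333 [0.6301 0.0149 0.1604]
```

View pics/s1.png

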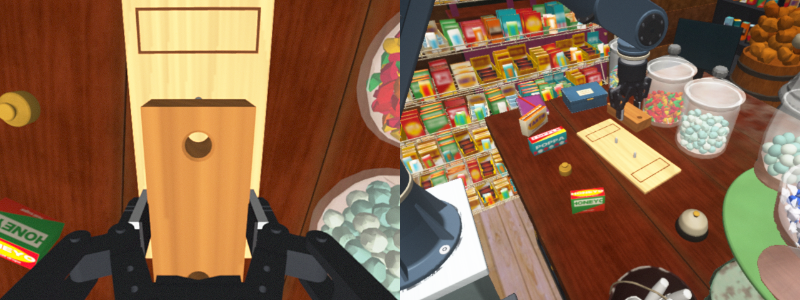

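The step is held level between the pads, its far hole at about (316,232) and far top edge near row 172 at full resolution. I'll measure its offset in the hand, allow for the tracking error, and then lower it.

```bash
python3 - <<'E'
from m import *
d=load("s1.npz"); im=d["pixels"]; hsv=cv2.cvtColor(im,cv2.COLOR_RGB2HSV)
g=im[195:270,275:360].astype(int); col=np.median(im[180:195,280:350].reshape(-1,3),0); print(col)
m=(np.abs(g-np.median(g.reshape(-1,3),0)).sum(2)>60).astype(np.uint8)
cs,_=cv2.findContours(m,cv2.RETR_EXTERNAL,cv2.CHAIN_APPROX_NONE); c=max(cs,key=cv2.contourArea)[:,0,:]+[275,195]
e=cv2.fitEllipse(c.astype(np.float32)); print("ellipse",e)
T=d["mount"]
def tool(px,z):
    u=cv2.undistortPoints(np.array(px,float).reshape(-1,1,2),K(d),np.array(d["D"],float)).reshape(-1,2)
    v=np.c_[u,np.ones(len(u))]@T[:3,:3].T; return T[:3,3]+v*((z-T[2,3])/v[:,2])[:,None]
print("hole tool",tool([e[0]],-.003), tool([c[:,0].min(),c[c[:,0].argmin(),1]],-.003),tool([c[:,0].max(),c[c[:,0].argmax(),1]],-.003))
gr=cv2.cvtColor(im,cv2.COLOR_RGB2GRAY).astype(float)[150:195,255:275].mean(1); k=np.argmax(np.diff(gr)); print("edge rows",np.round(gr).astype(int))
E
python3 -c "
import cv2;i=cv2.imread('pics/s1.png')"
python3 - <<'E'
import sys;sys.path.insert(0,'.')
from h import *
r.sleep(.5); print(r.current_tool_pos(),R.from_quat(r.current_ee_rot()).as_matrix()[:,0:3:2].round(4).tolist())
E
```

```text
[230. 155.  79.]
ellipse ((314.6864929199219, 232.8513946533203), (44.30908203125, 47.80436706542969), 67.681396484375)
hole tool [[ 0.0446 -0.0007 -0.003 ]] [[ 0.0445 -0.0081 -0.003 ]] [[ 0.0442  0.007  -0.003 ]]
edge rows [229 229 229 229 229 230 233 230 162  84  72  75  75  75  76  75  74  72
  71  67  92 148 161 159 158 158 158 158 158 159 159 159 158 159 159 158
 158 158 159 159 159 159 158 159 158]
[0.63038008 0.01643364 0.16005351] [[-0.1287, 0.0001], [0.9917, -0.0], [-0.0, -1.0]]
```

```bash
python3 - <<'E'
from m import *
r.move_linear([*C,.075],vel=.1); r.sleep(.3)
for z in (.062,.056,.050,.045,.0415,.0395):
    r.move_linear([*C,z],vel=.04); r.sleep(.15); f=F(); print(z,r.current_tool_pos(),f)
    if abs(f[2])>20: break
E
```

```text
0.062 [0.6305 0.0165 0.0622] [ 0.2  0.3 -0.9]
0.056 [0.6305 0.0165 0.0561] [ 0.3  0.3 -0.8]
0.05 [0.6304 0.0165 0.05  ] [ 0.7  0.3 -1.1]
0.045 [0.6304 0.0165 0.045 ] [-0.1 -0.3 -1.1]
0.0415 [0.6304 0.0165 0.0415] [ 0.1  0.5 -1.1]
0.0395 [0.6307 0.0165 0.0398] [1.4 0.6 3.6]
```

```bash
python3 - <<'E'
from m import *
r.set_gripper(1.0); r.move_linear([*C,.19],vel=.2)
q=C+BY*.06; r.move_to([*q,.25],down(1.700)); r.sleep(.4); d=wrist("s2")
print(rect(d,topmask(d,C,.042,.1),.042), r.current_t())
pick((.428,.1647),.075,.036,25)
r.move_to([*C,.2],down(1.700)); r.sleep(.4); d=wrist("p1"); print(r.current_t(),r.current_tool_pos())
a,b=[cv2.resize(load(n+".npz")["pixels"],(400,300))[:,:,::-1] for n in ("s2","p1")]; cv2.imwrite("pics/sp.png",np.hstack([a,b]))
E
```

```text
(array([0.6314, 0.0163]), [55.948116302490234, 129.69784545898438], np.float32(1.7001202)) 21.9833
down [-0.  -1.2  0.9]
grip 0.4049119859927092 25.92756986618042
lifted 0.4112326123056984 25.20657777786255 [-0.3  0.7 -0.1] 26.425
28.5667 [0.6304 0.0166 0.2001]
```

View pics/sp.png

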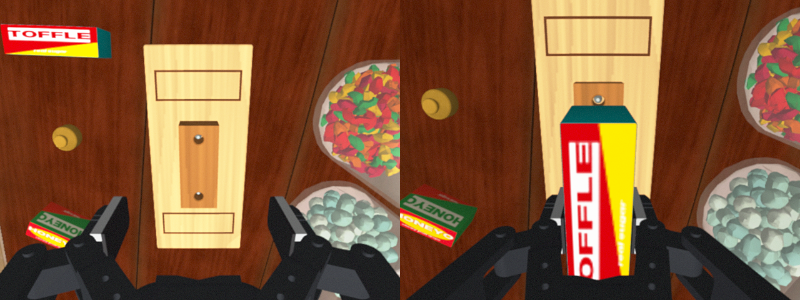

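The step sits centred on the board over both pins, at (198,165) in the left panel. In the right panel POPPA is held squarely above it, its far top edge at about row 197 at full resolution. I'll measure how it sits lengthwise in the hand and place it.

```bash
python3 - <<'E'
from m import *
d=load("p1.npz"); R_=d["pixels"][170:230,335:365,0].astype(float).mean(1); k=170+int(np.argmax(np.diff(R_)))+1; print("row",k,R_[k-173:k-167])
e=onplane(d,[(320,k)],.2+.014)[0][:2]; off=(e-C)@BY-.060; print("offset",off)
assert abs(off)<.006
t=C+np.array([.0005,0])-off*BY
r.move_linear([*t,.09],vel=.12); r.sleep(.3)
for z in (.081,.079,.0775):
    r.move_linear([*t,z],vel=.03); r.sleep(.1); f=F(); print(z,f)
    if f[2]>2: break
r.set_gripper(.75); r.sleep(.2); r.move_linear([*t,.2],vel=.15)
q=C+BY*.06; r.move_to([*q,.28],down(1.700)); r.sleep(.4); d=wrist("p2")
print(rect(d,topmask(d,C,.092,.1),.092),r.current_t())
# honey
pick((.4211,-.1258),-.372,.042,25)
t=C-BY*.115; r.move_to([*t,.2],down(.129)); r.sleep(.4); d=wrist("h1"); print(r.current_t())
a,b=[cv2.resize(load(n+".npz")["pixels"],(400,300))[:,:,::-1] for n in ("p2","h1")]; cv2.imwrite("pics/ph.png",np.hstack([a,b]))
E
```

```text
row 197 [  2.6      2.4667  98.3667 218.4333 254.3667 253.9667]
offset -0.0013134043572161705
0.081 [ 0.   0.9 -1.1]
0.079 [-0.9  0.9 -2.1]
0.0775 [-2.2 -0.4  6.6]
(array([0.6317, 0.0179]), [34.82486343383789, 119.74601745605469], np.float32(1.6989204)) 33.675
down [-0.1 -0.4  0.3]
grip 0.3248182241310861 27.139061093330383
lifted 0.3251340340448622 26.371561288833618 [ 0.3  0.7 -0.3] 38.0583
39.4083
```

View pics/ph.png

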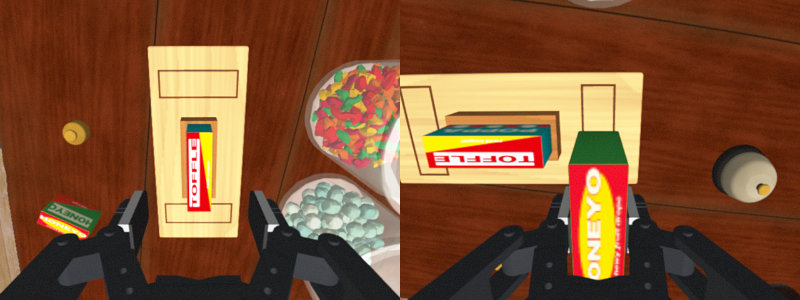

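TOFFLE/POPPA stands within 2 mm of the step's centre. HONEYC is held squarely, with its far top edge near row 266 at full resolution. I'll place it, then fetch the tall carton.

```bash
cat >> m.py <<'E'
def place(name,ch,rows,cols,c,ztop,half,zt,op):
    d=load(name+".npz"); a=d["pixels"][rows[0]:rows[1],cols[0]:cols[1],ch].astype(float).mean(1); k=rows[0]+int(np.argmax(np.diff(a)))+1
    e=onplane(d,[(320,k)],ztop)[0][:2]; off=(e-c)@BX-half; print("row",k,"offset",off)
    assert abs(off)<.006
    t=c-off*BX; r.move_linear([*t,zt+.012],vel=.12); r.sleep(.3)
    for dz in (.003,.001,-.0005,-.0015):
        r.move_linear([*t,zt+dz],vel=.03); r.sleep(.1); f=F(); print(dz,f)
        if f[2]>2: break
    r.set_gripper(op); r.sleep(.2); r.move_linear([*t,.2],vel=.15)
E
python3 - <<'E'
from m import *
place("h1",0,(235,300),(295,345),C-BY*.115,.218,.0425,.054,.5)
pick((.4268,.2866),.534,.046,25,pre=.8)
t=C+BY*.115; r.move_to([*t,.2],down(.129)); r.sleep(.4); d=wrist("t1"); print(r.current_t())
s=optics.get_image("scene"); a,b=[cv2.resize(x["pixels"],(400,300))[:,:,::-1] for x in (d,s)]; cv2.imwrite("pics/ts.png",np.hstack([a,b]))
E
```

```text
row 263 offset -0.0019068542726236246
0.003 [ 0.3 -0.4 -0.9]
0.001 [ 0.3 -0.3 -0.6]
-0.0005 [-2.1 -0.1  7. ]
down [ 0.1 -0.3  0.4]
grip 0.34954452572062605 27.52900332212448
lifted 0.35016241808816945 26.712069511413574 [ 0.2  0.3 -1.1] 48.2333
49.65
```

View pics/ts.png

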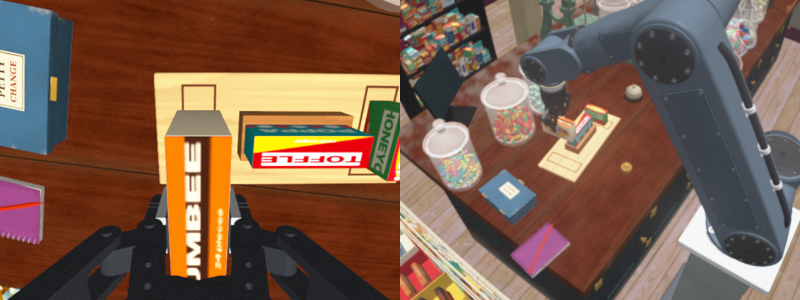

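TAFFY/GUMBEE is held squarely above the tin-side outline, with its far top edge near row 217 at full resolution. I'll place it and check everything.

```bash
python3 - <<'E'
from m import *
place("t1",0,(200,240),(272,300),C+BY*.115,.219,.055,.058,.52)
r.move_to([.52,.0165,.33],down(0.129)); r.sleep(.4); d=wrist("f1")
for k,c,h in (("low",C,.092),("short",C-BY*.115,.072),("tall",C+BY*.115,.077)):
    q=rect(d,topmask(d,c,h,.08),h); x=q[0]-C; print(k,"board xy",x@BX,x@BY,q[1],q[2])
s=optics.get_image("side"); cv2.imwrite("pics/f1.png",np.hstack([cv2.resize(x["pixels"],(400,300))[:,:,::-1] for x in (d,s)])); print(r.current_t())
E
```

```text
row 217 offset -0.0005678007940250196
0.003 [ 0.4 -0.1 -1.6]
0.001 [ 0.3 -1.  -0.2]
-0.0005 [-3.7 -0.3 10.1]
low board xy 0.00077649478915368 -0.001075491761245359 [35.04361343383789, 119.72449493408203] 1.7087387
short board xy 0.0007088943156289779 -0.11419186777993626 [29.89019775390625, 84.68465423583984] 0.1254294
tall board xy 0.0006666875957314846 0.1139037938892497 [31.331947326660156, 109.40082550048828] 0.1277497
55.3833
```

View pics/f1.png

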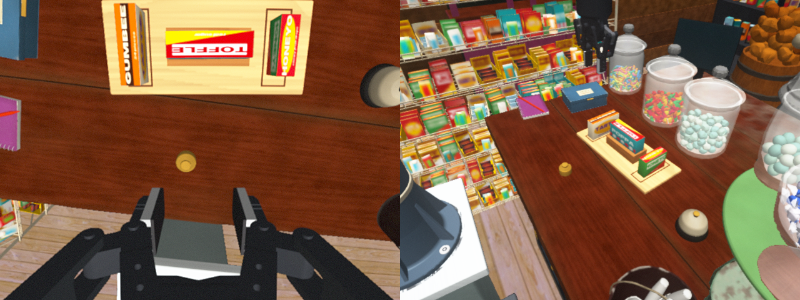

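All three cartons stand upright within about 1 mm of their places: the tall one on the tin side, the short one on the bell side. The weight still stands where it was, at (185,160) in the left panel, and the arm is clear.

```bash
python3 -c "
from cell import r
print(r.hand_in())"
```

```text
the job is handed in; nothing more can be done
None
```

The job is handed in: the step is on both pins, the low carton is centred on it, and the short (bell side) and tall (tin side) cartons are within about 1 mm of their outlines' centres, with the weight untouched and about 55 s used.

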